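# Put the peg lathe into low gear

## Robot

A 7-joint arm with a two-finger parallel gripper is mounted at the origin on the work surface. World frame = base frame: x ahead of the robot, y to its left, z up, the work surface at z = 0. Lengths are in mm, angles in rad, forces in N, time in s.
With the tool pointing down it reaches from about 375 to 925 mm from the base axis. Payload 3.1 kg.
Tool frame: the origin (TCP) lies on the mounting face of the last link; the fingertips stand 173 mm ahead of it and the grasp point (between the pads) lies 155 mm ahead of it; x points along the fingers, y is the direction in which the jaws open and shut, and the axes are right-handed (so a half turn about x gives the same grasp; the last joint's range is limited). The gripper opens to 85 mm and grips with 20 to 120 N. Pads are 22 mm wide; open, the fingers measure 114 mm over their backs; the gripper's body (76 mm by 85 mm) begins 54 mm behind the grasp point. The pads swing forward as they close: fully open they stand 13 mm farther back than shut.
Start: joints at [1.22, 0.383, 0.044, 1.598, -0.018, 1.161, -0.05], TCP at [162.592, -629.341, 404.669] pointing down, gripper open.
Joint ranges: [-2.61, 2.61], [-0.41, 2.15], [-1.48, 1.57], [0, 2.5], [-1.57, 4.71], [0.05, 1.97], [-2.85, 2.85]. Speed limits (rad/s): [2.79, 2.79, 3.14, 3.14, 3.14, 3.14, 3.14].

## Interface

Orientations are given as [roll, pitch, yaw] about the fixed x, y, z axes, in that order (R = Rz(yaw) Ry(pitch) Rx(roll)).
In Python, from plant import readout, grab_frame, hand_in, finder gives the robot as it stands.
- The arm moves only by the tool apply_moves, never from a script. Its argument "moves" is a list that holds one entry, the list of rows, each a list of 7 numbers: the shift along the tool's x, y, z scaled (see below), then the turn, a rotation vector about the tool's x, y, z scaled (see below), then the opening, from -1 (shut) to 1 (fully open). In form: [[[dx, dy, dz, wx, wy, wz, fingers], ...]]. A call has 1 to 12 rows; each row shifts and turns the commanded pose from where the row before left it, along the tool's axes as they then stand; what a row does not reach is not made up. The controller multiplies each number of a shift by 25 mm and each number of a turn by 45 degrees. A row lasts 1/12 s, in which the tool goes at most 41.7 mm and 7.16 degrees, less where a joint would pass 70% of its speed; a pose out of reach is approached as far as the arm can. A call with a number of a shift or a turn outside -1 to 1 is refused whole. A call with a gripper value outside its range is refused whole. The fingers move at their own pace and stop on an object; "grip_force" is the grip in N (left out, the last holds). Time passes only in rows, so rows that do not move let the fingers close. It gives the time, the measured TCP pose, the force and the opening at its end, in the units of the state.
- readout.get_obs(): the state, without advancing time (a new reading comes with each control period).
- grab_frame(name): name is "scene" or "side" or "wrist"; returns a dict with "pixels" (420x560x3 uint8, blue, green, red), "K" (3x3 intrinsics, pixels), "k1" (the pictures are not rectified: a ray, as slopes to the right and down, at radius r is drawn at 1 + k1 r^2 times it, then the intrinsics apply), "origin" and "attitude" of the camera in the world. Camera axes: x right, y down, z forward; pixel columns grow to the right and rows downward; lengths in mm; the calibration is good to about 2 mm. A picture is of the moment at which its call begins. There is no depth.
- hand_in(): hands the job in, once; it reports no verdict.
Trained networks look in a picture, given as the dict that the camera call returned (one of the last four; its "shot" number tells which), for a name from the list of things; names that differ only in an ending like _2 or _b are one class to them, and where a whole thing is asked for, a point or a joint stands for the part that bears it (a point fixed in the world has none). Each returns a list of dicts, best first, with "confidence" (0 to 1); they miss things now and then, are a little off and sometimes report something else, mostly with a low value. They report only what shows in the picture. A call takes as long as a camera call.
- finder.search_frame(picture, query): "xyz" ([x, y, z] in mm, in world coordinates, good to about 4 mm: the middle of the surface that is visible of it).
The state is a dict: "time_s": time; "qpos": joint angles; "joint_velocities": joint speeds; "joint_torque": joint torques, N m; "ee_pos": TCP position; "ee_rot": TCP orientation; "wrist_force": force on the tool from outside, world axes, zero at the start; "ft_torque": the same for the moment, N m; "gripper_width": finger opening in mm.
Only numpy, scipy, OpenCV 4.12 (cv2) and the standard library are available. Lean on these libraries where they do the work, as an engineer would, in place of code of your own. Each camera call takes 0.05 s, during which the arm holds its last target.

## Task

Put the violin maker's peg lathe into low gear: ease the gear-change knob on top of its headstock gently down while rocking it until the teeth mesh, without forcing the teeth or dragging the gear round before they are in, and press it fully home. Then turn the knob about an eighth of a turn, either way, to see the chuck turn with it, let go, and leave the other things on the bench alone.

Things in the scene. Friction and masses are not known exactly. Their poses are not given: they have to be found in the camera images.
- lathe: Small grey bench lathe, fixed to the bench. Origin on the bench top right under the vertical axis of the gear-change knob; z up. Headstock: block 150 (x) x 170 (y) mm centred on the origin, its flat top 140 mm up. The bed (up to 132 mm tall at the tailstock) runs 430 mm to its own -y; the motor drum (90 mm across, centred 90 mm up) sticks out to y = 175 mm.
- gear_centre (a point): Point on the knob's axis 155 mm above the bench, top face of the low gear: a steel disc 96 mm across lying on the headstock, with six upright teeth (12 mm tall, 12 mm wide and long) evenly on a 60 mm circle. Axes are the lathe's and do not show the gear's angle: that differs each time and never fits at the start. The gear turns about z, held by some 0.2 N m of friction.
- selector: Gear-change knob, one 350 g piece: black bar handle 64 mm long (own x), 16 thick (own y), 48 tall, over a steel disc 76 mm across whose top is 33 mm below knob_grip. It turns endlessly (0.03 N m) and slides on the vertical axis; it stays at any height, and takes 2 N down, 9 N up to move. Origin on its axis, at bench level when raised, sinking with it; z up.
- knob_teeth (a point): Middle of the tips of the knob's six oiled downward teeth (10 mm wide, 12 mm tall), on its axis, under the disc. They fit the gear only within about 3 degrees of the middle of its gaps, once every 60 degrees; rocking 30 degrees each way, or 60 one way, always finds it. The teeth must never press on each other with more than 25 N; 5 to 10 N is plenty. Axes as selector.
- knob_grip (a point): Place to grip, in the middle of the bar handle: on the knob's axis, 17 mm below the bar's top, 31 mm above its underside. Axes as selector (x along the bar, z up). Height above the bench: 226 to 230 mm at the start (raised), 222 mm when the teeth meet tip to tip, 212 mm when fully home against the stop.
- chuck_jaw (a point): Point on the outside of a jaw of the steel chuck (76 mm across, level axis along the lathe's y, 98 mm up, on the headstock's -y side), 36 mm from the chuck's axis. The low gear drives the chuck one to one, so this point moves only when the gear turns.
- varnish_jar: Bystander: amber glass jar 64 mm across, 85 mm tall, loose, upright; origin under its middle.
- block_plane: Bystander: small brass block plane 110 x 40 x 42 mm, loose; origin under its middle.
- peg_tray: Bystander: open wooden tray 90 x 130 x 30 mm with three dark pegs fixed in it, loose; origin under its middle.

How it is judged (in metres and radians):
On the way, in this order (a step that is already met when the one before it is completed fails the run):
1. teeth meshed and the knob fully home (z of knob_grip in the frame of lathe below 0.2145 m), for 0.2 s.
2. chuck turned with the knob still home (distance of chuck_jaw from where it was at the start of the episode above 0.018 m and z of knob_grip in the frame of lathe below 0.2145 m), for 0.1 s.
At the end, for the whole second after the job is handed in: The knob is fully home (grip point less than 214.5 mm above the bench, within 2.5 mm of its stop) and at rest; the chuck jaw point ends at least 16 mm from where it began, having reached 18 mm (about 29 degrees of turning) with the knob home (z of knob_grip in the frame of lathe below 0.2145 m and distance of chuck_jaw from where it was at the start of the episode above 0.016 m and angular speed of selector below 0.1 rad/s); the robot touches nothing.
It fails at once if teeth pressed on each other with more than 25 N (contact force between selector and lathe above 25 N).
It fails at once if gear dragged round (chuck jaw moved over 8 mm) while the knob was more than 4 mm short of home (distance of chuck_jaw from where it was at the start of the episode above 0.008 m and z of knob_grip in the frame of lathe above 0.216 m).
It fails at once if a bystander moved by more than 20 mm (distance of any of varnish_jar, block_plane, peg_tray from where it was at the start of the episode above 0.02 m).
It also fails if it takes over 61 s, if anything falls off the work surface, if the arm or the gripper's body presses on something with over 40 N, if the wrist force passes 120 N, or if a joint passes its speed limit or range.

## Working session

There is one attempt and no reset: what is moved stays moved. The work goes in short steps, Python scripts to look and compute and a tool call to move; the robot and the scene stay as the last step left them, time stands still between calls to the robot, and variables do not carry over. Pictures are saved under pics/ and viewed, and the job is handed in when it is done.

Besides the shell and the picture viewer there is one more tool, called after ">>>" as name([rows], argument=value, ...), one row to a line, values as JSON. apply_moves: Moves the arm, as the interface text tells. Shifts and turns lie within -1 to 1; 1 stands for 25 mm of shift or 45 degrees of turn. Its arguments: {"type":"object","properties":{"moves":{"type":"array"},"grip_force":{"type":"number"}},"required":["moves"]}

```bash
mkdir -p pics; ls
cat > h.py <<'E'
import numpy as np,cv2
from plant import readout, grab_frame, hand_in, finder
from scipy.spatial.transform import Rotation as R
np.set_printoptions(precision=3,suppress=True)
def save(f,n): cv2.imwrite(f'pics/{n}.png',f['pixels'])
E
python3 - <<'E'
from h import *
o=readout.get_obs()
for k,v in o.items(): print(k,np.array(v))
for c in ['scene','side','wrist']:
    f=grab_frame(c); save(f,c+'0')
    print(c,f['k1'],np.array(f['origin']),np.array(f['attitude']),np.array(f['K']).tolist())
    for q in ['knob_grip','selector','lathe','chuck_jaw','gear_centre']+(['varnish_jar','block_plane','peg_tray'] if c=='scene' else []):
        print(q,[(np.array(d['xyz']).round(1).tolist(),round(d['confidence'],2)) for d in finder.search_frame(f,q)][:2])
E
```

```text
pics
time_s 0.0
qpos [ 1.22   0.384  0.044  1.6   -0.018  1.161 -0.05 ]
joint_velocities [-0.002 -0.002  0.001 -0.001 -0.002  0.002 -0.   ]
joint_torque [  0.    -43.346   1.024 -24.951   0.011   0.012   0.   ]
ee_pos [ 162.457 -628.864  403.247]
ee_rot [-1.517  1.568  1.878]
wrist_force [-0.428  0.131  0.662]
ft_torque [0.    0.022 0.008]
gripper_width 85.42548331653767
scene -0.04608942257220395 [1087.733  -79.82   960.501] [-2.546 -0.     1.302] [[433.925462780849, 0.0, 288.15552378613273], [0.0, 433.925462780849, 207.022670657207], [0.0, 0.0, 1.0]]
knob_grip [([525.1, 2.3, 194.8], 0.79), ([492.9, -80.6, 116.2], 0.52)]
selector [([521.4, 6.4, 187.5], 0.81)]
lathe [([494.9, -80.0, 117.2], 0.81)]
chuck_jaw [([462.6, -126.2, 108.9], 0.6)]
gear_centre [([495.0, -81.5, 115.2], 0.93)]
varnish_jar []
block_plane [([604.2, -117.0, 23.9], 0.62)]
peg_tray [([686.4, 97.6, 18.1], 0.57), ([526.8, 5.9, 189.8], 0.5)]
side -0.13123213728855915 [113.902   5.636 765.393] [-2.484 -0.005 -1.492] [[430.8947863465544, 0.0, 281.1909921310533], [0.0, 430.8947863465544, 203.9418045579355], [0.0, 0.0, 1.0]]
knob_grip [([499.8, 2.4, 196.2], 0.77)]
selector [([493.1, 2.9, 189.5], 0.63), ([399.5, 172.2, 86.9], 0.29)]
lathe [([441.1, -87.9, 115.1], 0.76)]
chuck_jaw [([449.4, -123.2, 110.0], 0.96)]
gear_centre [([437.1, -86.5, 115.6], 0.84)]
wrist -0.046942141752690666 [ 242.54  -607.627  373.069] [ 2.813  0.    -1.319] [[340.11932703636995, 0.0, 285.684262577347], [0.0, 340.11932703636995, 209.291576993821], [0.0, 0.0, 1.0]]
knob_grip []
selector []
lathe []
chuck_jaw []
gear_centre []
```

View pics/scene0.png

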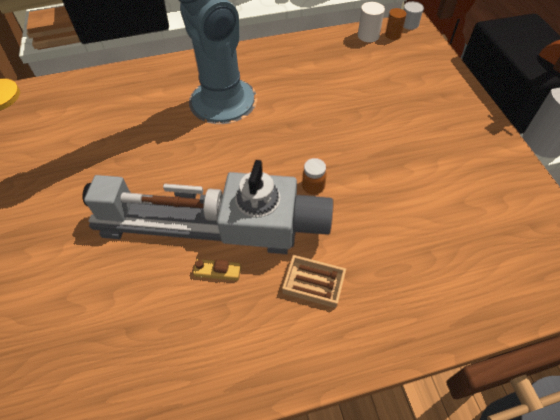

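View pics/side0.png

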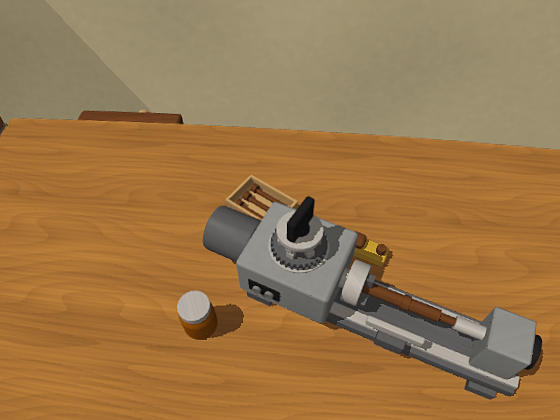

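Run:
```python
from h import *
a=cv2.imread('pics/scene0.png')[140:260,190:350]; b=cv2.imread('pics/side0.png')[180:300,230:390]
cv2.imwrite('pics/za.png',cv2.resize(a,None,fx=5,fy=5,interpolation=cv2.INTER_CUBIC))
cv2.imwrite('pics/zb.png',cv2.resize(b,None,fx=5,fy=5,interpolation=cv2.INTER_CUBIC))
```

```text
(no output)
```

View pics/za.png

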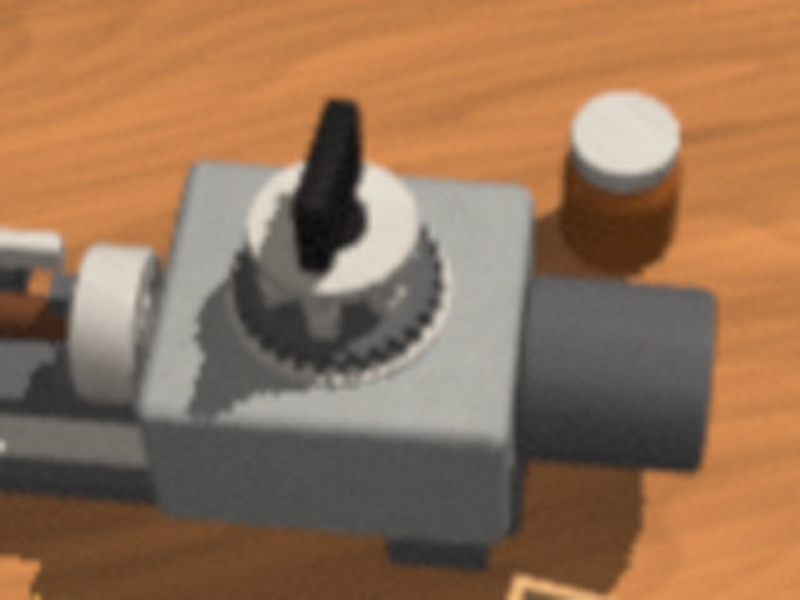

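View pics/zb.png

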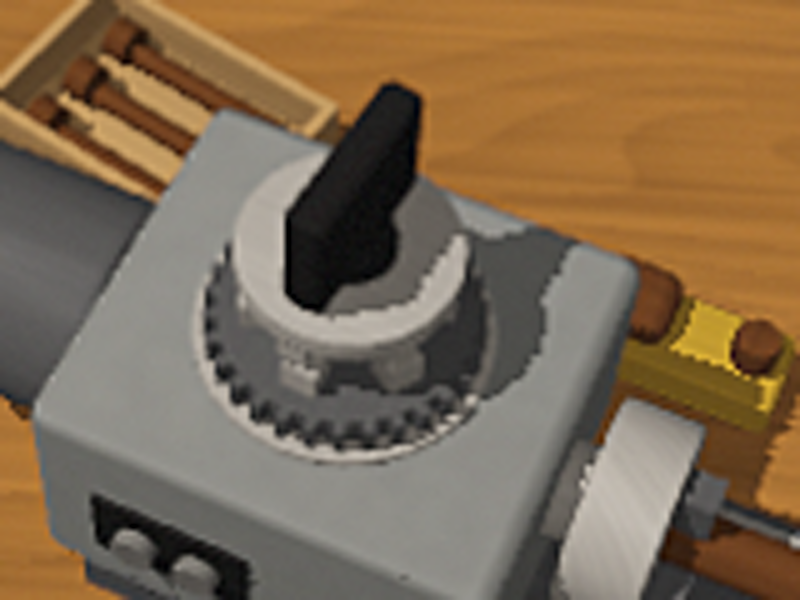

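Run:
```python
from h import *
a=cv2.imread('pics/scene0.png')[155:200,235:280]; b=cv2.imread('pics/side0.png')[190:250,280:325]
def z(a): return cv2.resize(np.clip(a.astype(float)*4,0,255).astype(np.uint8),(400,int(400*a.shape[0]/a.shape[1])),interpolation=cv2.INTER_NEAREST)
A,B=z(a),z(b); A=cv2.copyMakeBorder(A,0,B.shape[0]-A.shape[0],0,0,cv2.BORDER_CONSTANT)
cv2.imwrite('pics/zc.png',np.hstack([A,B]))
```

```text
(no output)
```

View pics/zc.png

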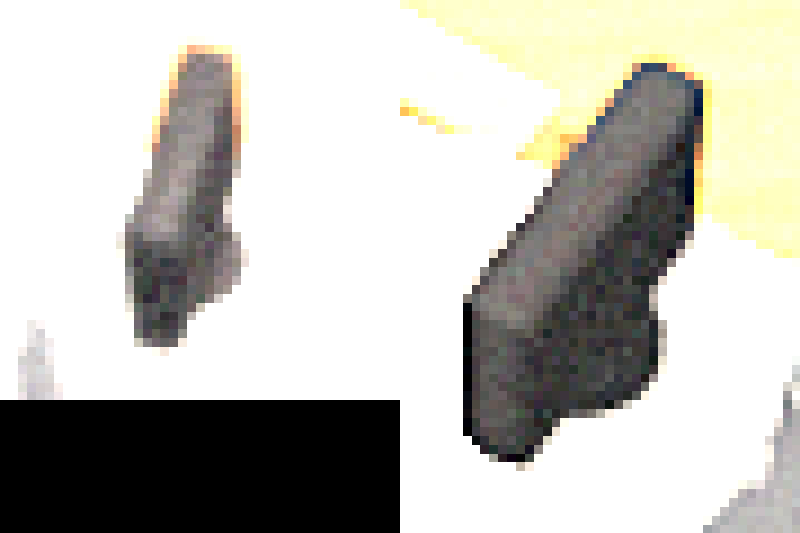

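```bash
cat > fit.py <<'E'
from h import *
from scipy.optimize import least_squares
C={}
for c in ['scene','side','wrist']:
    pass
def cam(K,k1,o,att): return np.array(K),k1,np.array(o),R.from_euler('xyz',att).as_matrix()
def proj(P,c):
    K,k1,o,M=c; p=(np.atleast_2d(P)-o)@M; s=p[:,:2]/p[:,2:]; s=s*(1+k1*(s**2).sum(1,keepdims=True)); return s*K[0,0]+K[:2,2]
def rz(a): return np.array([[np.cos(a),-np.sin(a)],[np.sin(a),np.cos(a)]])
E
python3 - <<'E'
from fit import *
fs=grab_frame('scene');fd=grab_frame('side')
mk=lambda f:cam(f['K'],f['k1'],f['origin'],f['attitude'])
S,D=mk(fs),mk(fd)
hc=np.array([[-75,-85],[-75,85],[75,85],[75,-85]])
hS=np.array([[229.4,173],[296,178],[290,228],[219,223]])
hD=np.array([[328,300],[237,262],[275,202],[357,233]])
bc=np.array([[32,8],[32,-8],[-32,8],[-32,-8]])
# bar: +x far end (world), y+
bS=np.array([[255.5,182],[249.4,180.9],[260.3,161.5],[255.8,160.4]])
bD=np.array([[306.8,197.3],[313.7,199.5],[287.5,223.5],[295.7,226.5]])
def P(p):
    x,y,yl,yb,h=p[:5]
    H=np.c_[hc@rz(yl).T+[x,y],np.full(4,140)]; B=np.c_[bc@rz(yb).T+[x,y],np.full(4,h+17)]
    E=np.array([[x,y,h-33]])
    return H,B,E
def res(p):
    H,B,E=P(p); oS=p[5:7];oD=p[7:9]
    r=[proj(H,S)+oS-hS,proj(H,D)+oD-hD,proj(B,S)+oS-bS,proj(B,D)+oD-bD,2*(proj(E,S)+oS-[256.6,185.4]),2*(proj(E,D)+oD-[300.,229.6])]
    return np.r_[np.concatenate(r).ravel(),(p[4]-228)/1.,oS/.7,oD/.7]
s=least_squares(res,[510,0,0,-.2,228,0,0,0,0],loss='soft_l1')
print(s.x,s.cost); print(res(s.x).round(1)[:-5].reshape(-1,2).tolist())
# chuck, bystanders
E
```

```text
[509.091   4.334  -0.374  -0.437 226.677   1.278   0.833   0.467   2.136] 32.45675108097445
[[-1.6, -1.9], [1.5, -1.1], [1.1, 2.1], [-3.6, 0.3], [0.0, 3.6], [-3.2, 0.4], [-1.1, -2.7], [3.3, -0.4], [0.1, 1.3], [-1.4, 1.4], [1.5, -1.4], [-1.2, -1.3], [-0.5, -2.8], [1.8, -1.0], [-1.1, 0.0], [0.2, 1.4], [-0.2, -0.3], [0.0, -0.3]]
```

```bash
cat >> h.py <<'E'
def tool(o=None):
    o=o or readout.get_obs(); return np.array(o['ee_pos']),R.from_euler('xyz',o['ee_rot']).as_matrix()
def delta(tp,ty,o=None):
    """shift (units) in tool axes of current pose, and rotvec units to get tool x down, y at world angle ty"""
    p,M=tool(o); y=np.array([np.cos(ty),np.sin(ty),0]); x=np.array([0,0,-1.]); T=np.c_[x,y,np.cross(x,y)]
    rv=R.from_matrix(M.T@T).as_rotvec(degrees=True)/45
    return M.T@(np.array(tp)-p)/25, T.T@(np.array(tp)-p)/25, rv
E
python3 - <<'E'
from h import *
p,M=tool();print(p,M)
for ty in (1.134,1.134-np.pi):print(ty,delta([509,4,468],ty))
E
```

```text
[ 162.601 -629.362  404.688] [[ 0.     0.25  -0.968]
 [-0.    -0.968 -0.25 ]
 [-1.     0.    -0.   ]]
1.134 (array([ -2.533, -21.063, -19.753]), array([-2.532, 28.817,  1.838]), array([-3.122,  0.   , -0.   ]))
-2.007592653589793 (array([ -2.533, -21.063, -19.753]), array([ -2.532, -28.817,  -1.838]), array([ 0.878, -0.   , -0.   ]))
```

>>> apply_moves([
  [[-0.11, -0.88, -0.82, 0, 0, 0, 1], [-0.11, -0.88, -0.82, 0, 0, 0, 1], [-0.11, -0.88, -0.82, 0, 0, 0, 1], [-0.11, -0.88, -0.82, 0, 0, 0, 1], [-0.11, -0.88, -0.82, 0, 0, 0, 1], [-0.11, -0.88, -0.82, 0, 0, 0, 1], [-0.11, -0.88, -0.82, 0, 0, 0, 1], [-0.11, -0.88, -0.82, 0, 0, 0, 1], [-0.11, -0.88, -0.82, 0, 0, 0, 1], [-0.11, -0.88, -0.82, 0, 0, 0, 1], [-0.11, -0.88, -0.82, 0, 0, 0, 1], [-0.11, -0.88, -0.82, 0, 0, 0, 1]],
], grip_force=20)

```text
time_s: 2.15
ee_pos: [335.1, -310.8, 438.1]
ee_rot: [1.988, 1.57, -0.901]
wrist_force: [0.7, 0.1, 0.4]
gripper_width: 85.2
```

>>> apply_moves([
  [[-0.11, -0.88, -0.82, 0, 0, 0, 1], [-0.11, -0.88, -0.82, 0, 0, 0, 1], [-0.11, -0.88, -0.82, 0, 0, 0, 1], [-0.11, -0.88, -0.82, 0, 0, 0, 1], [-0.11, -0.88, -0.82, 0, 0, 0, 1], [-0.11, -0.88, -0.82, 0, 0, 0, 1], [-0.11, -0.88, -0.82, 0, 0, 0, 1], [-0.11, -0.88, -0.82, 0, 0, 0, 1], [-0.11, -0.88, -0.82, 0, 0, 0, 1], [-0.11, -0.88, -0.82, 0, 0, 0, 1], [-0.11, -0.88, -0.82, 0, 0, 0, 1], [-0.11, -0.88, -0.82, 0, 0, 0, 1]],
])

```text
time_s: 3.15
ee_pos: [507.3, 6.3, 471.2]
ee_rot: [2.434, 1.57, -0.455]
wrist_force: [0.7, -0.3, -0.1]
gripper_width: 85.1
```

>>> apply_moves([
  [[0, 0, 0, -0.156, 0, 0, 1], [0, 0, 0, -0.156, 0, 0, 1], [0, 0, 0, -0.156, 0, 0, 1], [0, 0, 0, -0.156, 0, 0, 1], [0, 0, 0, -0.156, 0, 0, 1], [0, 0, 0, -0.156, 0, 0, 1], [0, 0, 0, -0.156, 0, 0, 1], [0, 0, 0, -0.156, 0, 0, 1], [0, 0, 0, -0.156, 0, 0, 1], [0, 0, 0, -0.156, 0, 0, 1]],
])

```text
time_s: 3.98
ee_pos: [506.8, 4.9, 470.8]
ee_rot: [0.911, 1.57, -0.747]
wrist_force: [-0.4, -0.1, 0.0]
gripper_width: 85.6
```

>>> apply_moves([
  [[0, 0, 0, -0.156, 0, 0, 1], [0, 0, 0, -0.156, 0, 0, 1], [0, 0, 0, -0.156, 0, 0, 1], [0, 0, 0, -0.156, 0, 0, 1], [0, 0, 0, -0.156, 0, 0, 1], [0, 0, 0, -0.156, 0, 0, 1], [0, 0, 0, -0.156, 0, 0, 1], [0, 0, 0, -0.156, 0, 0, 1], [0, 0, 0, -0.156, 0, 0, 1], [0, 0, 0, -0.156, 0, 0, 1]],
])

```text
time_s: 4.82
ee_pos: [506.8, 4.9, 470.8]
ee_rot: [-0.297, 1.57, -0.73]
wrist_force: [-0.2, 0.4, -0.2]
gripper_width: 85.7
```

Run:
```python
from h import *
o=readout.get_obs();print(o['time_s'],np.array(o['qpos']),np.array(o['wrist_force']))
p,M=tool(o);print(p,M); print(delta([509,4,468],1.134,o))
f=grab_frame('wrist');save(f,'w1');print(f['origin'],f['attitude'])
cv2.imwrite('pics/w1.png',f['pixels'])
for q in ['knob_grip','selector','gear_centre','chuck_jaw']: print(q,[(np.array(d['xyz']).round(1).tolist(),round(d['confidence'],2)) for d in finder.search_frame(f,q)][:2])
```

```text
4.8167 [ 0.614  0.109 -0.745  1.827  0.078  1.236  0.985] [-0.194  0.448 -0.16 ]
[506.796   4.879 470.821] [[ 0.     0.419  0.908]
 [-0.     0.908 -0.419]
 [-1.    -0.     0.   ]]
(array([0.113, 0.005, 0.095]), array([0.113, 0.005, 0.095]), array([0.006, 0.   , 0.   ]))
[430.932  40.635 439.143] [2.814 0.    1.137]
knob_grip [([501.4, 3.2, 191.3], 0.88)]
selector []
gear_centre [([507.7, 8.4, 195.4], 0.66), ([475.8, -10.5, 137.1], 0.55)]
chuck_jaw [([450.2, -112.1, 110.1], 0.81), ([603.3, -148.3, 22.8], 0.3)]
```

View pics/w1.png

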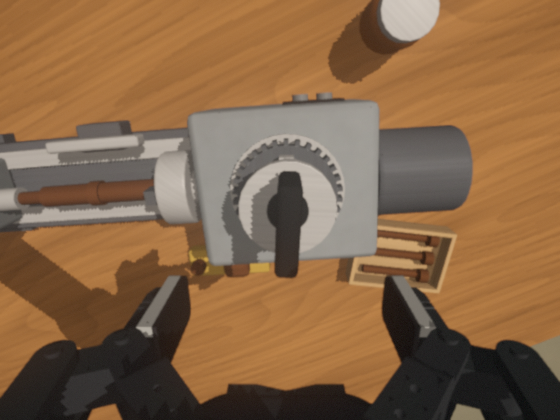

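Run:
```python
from h import *
a=cv2.imread('pics/w1.png')[155:295,225:350]
cv2.imwrite('pics/zw.png',cv2.resize(np.clip(a*2.0,0,255).astype(np.uint8),None,fx=4.2,fy=4.2,interpolation=cv2.INTER_CUBIC))
```

```text
(no output)
```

View pics/zw.png

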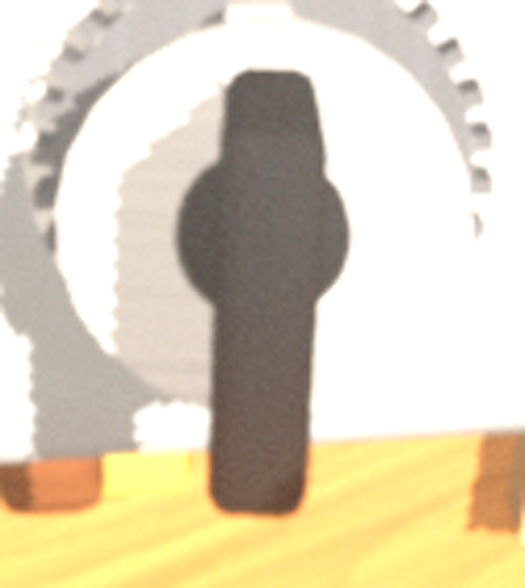

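Run:
```python
from fit import *
f=grab_frame('wrist'); K,k1,o,M=cam(f['K'],f['k1'],f['origin'],f['attitude'])
def hit(u,z):
    s=(np.array(u,float)-K[:2,2])/K[0,0]; d=s.copy()
    for _ in range(20): s=d/(1+k1*(s@s))
    r=M@np.r_[s,1]; return (o+r*(z-o[2])/r[2])[:2]
px=lambda x,y:(225+x/4.2-.4,155+y/4.2-.4)
ends=[hit(px(*q),245) for q in [(223,133),(325,137),(211,512),(307,512)]]
a=(ends[0]+ends[1])/2;b=(ends[2]+ends[3])/2
print(np.array(ends),a,b,(a+b)/2,np.hypot(*(a-b)),np.arctan2(*(b-a)[::-1]))
dsk=[hit(px(*q),195) for q in [(55,210),(475,205),(265,18)]]; print(np.array(dsk),(dsk[0]+dsk[1])/2)
# circle center from 3 pts
A=np.array([2*(dsk[1]-dsk[0]),2*(dsk[2]-dsk[0])]); c=np.linalg.solve(A,[dsk[1]@dsk[1]-dsk[0]@dsk[0],dsk[2]@dsk[2]-dsk[0]@dsk[0]]); print(c,np.hypot(*(dsk[0]-c)))
hub=[hit(px(*q),200) for q in [(176,235),(349,235)]];print(np.mean(hub,0))
```

```text
[[475.897  14.886]
 [482.548  27.582]
 [529.399 -13.006]
 [535.73    0.37 ]] [479.222  21.234] [532.564  -6.318] [505.893   7.458] 60.03702323189307 -0.4767637637216184
[[487.33  -25.431]
 [518.767  43.191]
 [472.082  23.492]] [503.049   8.88 ]
[506.392   7.348] 37.91915326146632
[506.027   6.98 ]
```

Run:
```python
from h import *
print(delta([506.5,6.8,385],1.106))
```

```text
(array([ 3.43 ,  0.063, -0.045]), array([ 3.43 ,  0.062, -0.046]), array([0.031, 0.   , 0.   ]))
```

>>> apply_moves([
  [[0, 0.063, -0.046, 0.031, 0, 0, 1], [0.57, 0, 0, 0, 0, 0, 1], [0.57, 0, 0, 0, 0, 0, 1], [0.57, 0, 0, 0, 0, 0, 1], [0.57, 0, 0, 0, 0, 0, 1], [0.57, 0, 0, 0, 0, 0, 1], [0.58, 0, 0, 0, 0, 0, 1], [0, 0, 0, 0, 0, 0, 1]],
])

```text
time_s: 5.78
ee_pos: [505.1, 6.5, 382.0]
ee_rot: [-2.741, 1.565, 3.078]
wrist_force: [-0.5, -0.5, -0.3]
gripper_width: 85.5
```

Run:
```python
from h import *
o=readout.get_obs();print(o['time_s'],o['ee_pos'],o['wrist_force'])
for c in ['wrist','side']:
    f=grab_frame(c);save(f,c+'2')
```

```text
5.7833 [505.131   6.459 381.992] [-0.5   -0.519 -0.32 ]
```

View pics/wrist2.png

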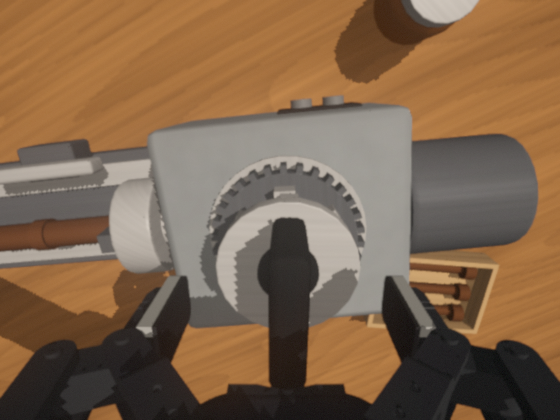

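>>> apply_moves([
  [[0, 0, 0, 0, 0, 0, -1], [0, 0, 0, 0, 0, 0, -1], [0, 0, 0, 0, 0, 0, -1], [0, 0, 0, 0, 0, 0, -1], [0, 0, 0, 0, 0, 0, -1], [0, 0, 0, 0, 0, 0, -1], [0, 0, 0, 0, 0, 0, -1], [0, 0, 0, 0, 0, 0, -1]],
], grip_force=30)

```text
time_s: 6.55
ee_pos: [506.6, 6.6, 385.3]
ee_rot: [-0.854, 1.57, -1.317]
wrist_force: [-1.6, -0.4, 2.2]
gripper_width: 15.5
```

```bash
cat > st.py <<'E'
from h import *
o=readout.get_obs();p,M=tool(o)
print(o['time_s'],'pos',p,'yaw',np.degrees(np.arctan2(M[1,1],M[0,1])),'F',np.array(o['wrist_force']),'T',np.array(o['ft_torque']),'w',o['gripper_width'])
E
python3 st.py
python3 - <<'E'
from h import *
for c in ['wrist']:
    f=grab_frame(c);save(f,c+'3')
E
```

```text
6.55 pos [506.553   6.636 385.261] yaw 63.473400826743934 F [-1.619 -0.395  2.194] T [-0.139  0.204 -0.018] w 15.484647596669845
```

View pics/wrist3.png

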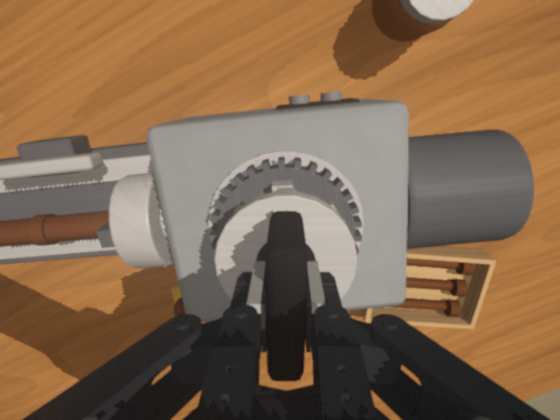

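>>> apply_moves([
  [[0.04, 0, 0, 0, 0, 0, -1], [0.04, 0, 0, 0, 0, 0, -1], [0.04, 0, 0, 0, 0, 0, -1], [0, 0, 0, 0, 0, 0, -1]],
])

```text
time_s: 6.93
ee_pos: [506.5, 6.6, 381.7]
ee_rot: [-0.497, 1.571, -0.96]
wrist_force: [0.1, -2.0, 1.2]
gripper_width: 15.5
```

>>> apply_moves([
  [[0.03, 0, 0, 0, 0, 0, -1], [0, 0, 0, 0, 0, 0, -1]],
])

```text
time_s: 7.1
ee_pos: [506.6, 6.6, 381.2]
ee_rot: [-0.998, 1.57, -1.461]
wrist_force: [-1.0, -2.5, 2.6]
gripper_width: 15.6
```

>>> apply_moves([
  [[0.02, 0, 0, 0, 0, 0, -1], [0, 0, 0, 0, 0, 0, -1]],
])

```text
time_s: 7.27
ee_pos: [506.6, 6.7, 381.2]
ee_rot: [-1.171, 1.57, -1.634]
wrist_force: [-1.3, -1.2, 4.4]
gripper_width: 15.3
```

>>> apply_moves([
  [[0.02, 0, 0, 0, 0, 0, -1], [0, 0, 0, 0, 0, 0, -1]],
])

```text
time_s: 7.43
ee_pos: [506.6, 6.7, 381.1]
ee_rot: [-1.321, 1.57, -1.784]
wrist_force: [-2.8, -1.9, 8.3]
gripper_width: 15.7
```

>>> apply_moves([
  [[0.02, 0, 0, 0, 0, 0, -1], [0, 0, 0, 0, 0, 0, -1]],
])

```text
time_s: 7.6
ee_pos: [506.7, 6.8, 381.1]
ee_rot: [-1.346, 1.57, -1.809]
wrist_force: [-4.4, -3.0, 10.4]
gripper_width: 15.6
```

>>> apply_moves([
  [[0, 0, 0, 0.05, 0, 0, -1], [0, 0, 0, 0.05, 0, 0, -1], [0, 0, 0, 0, 0, 0, -1]],
])

```text
time_s: 7.85
ee_pos: [506.7, 6.9, 381.1]
ee_rot: [-0.906, 1.57, -1.449]
wrist_force: [-4.3, -2.2, 9.9]
gripper_width: 15.4
```

```bash
python3 st.py
```

```text
7.85 pos [506.688   6.912 381.119] yaw 58.895929427833096 F [-4.276 -2.227  9.88 ] T [-0.314  0.738 -0.07 ] w 15.432741450877604
```

>>> apply_moves([
  [[0, 0, 0, 0.05, 0, 0, -1], [0, 0, 0, 0.05, 0, 0, -1], [0, 0, 0, 0, 0, 0, -1]],
])

```text
time_s: 8.1
ee_pos: [506.7, 7.0, 381.1]
ee_rot: [-0.458, 1.57, -1.079]
wrist_force: [-3.6, -2.0, 9.3]
gripper_width: 15.3
```

>>> apply_moves([
  [[0, 0, 0, 0.05, 0, 0, -1], [0, 0, 0, 0.05, 0, 0, -1], [0, 0, 0, 0, 0, 0, -1]],
])

```text
time_s: 8.35
ee_pos: [506.8, 7.2, 381.1]
ee_rot: [0.132, 1.57, -0.567]
wrist_force: [-2.7, -1.7, 8.7]
gripper_width: 15.7
```

```bash
python3 st.py
```

```text
8.35 pos [506.821   7.153 381.138] yaw 49.91577617140614 F [-2.672 -1.738  8.715] T [-0.265  0.653 -0.063] w 15.657569223958285
```

>>> apply_moves([
  [[0.01, 0, 0, 0.05, 0, 0, -1], [0, 0, 0, 0.05, 0, 0, -1], [0, 0, 0, 0, 0, 0, -1]],
])

```text
time_s: 8.6
ee_pos: [506.9, 7.2, 381.0]
ee_rot: [0.403, 1.57, -0.375]
wrist_force: [-2.5, -1.4, 9.7]
gripper_width: 15.6
```

>>> apply_moves([
  [[0, 0, 0, 0.05, 0, 0, -1], [0, 0, 0, 0.05, 0, 0, -1], [0, 0, 0, 0, 0, 0, -1]],
])

```text
time_s: 8.85
ee_pos: [506.8, 7.2, 379.9]
ee_rot: [1.036, 1.569, 0.181]
wrist_force: [0.7, -0.6, 2.7]
gripper_width: 15.3
```

```bash
python3 st.py
```

```text
8.85 pos [506.833   7.224 379.877] yaw 40.9770935651999 F [ 0.705 -0.615  2.693] T [-0.142 -0.007 -0.017] w 15.303575057988853
```

>>> apply_moves([
  [[0.02, 0, 0, 0, 0, 0, -1], [0.02, 0, 0, 0, 0, 0, -1], [0, 0, 0, 0, 0, 0, -1]],
])

```text
time_s: 9.1
ee_pos: [506.9, 7.1, 378.5]
ee_rot: [1.298, 1.569, 0.443]
wrist_force: [2.2, -0.7, 1.4]
gripper_width: 15.6
```

>>> apply_moves([
  [[0.02, 0, 0, 0, 0, 0, -1], [0.02, 0, 0, 0, 0, 0, -1], [0, 0, 0, 0, 0, 0, -1]],
])

```text
time_s: 9.35
ee_pos: [506.8, 7.1, 377.5]
ee_rot: [1.305, 1.569, 0.45]
wrist_force: [1.3, -0.2, 1.4]
gripper_width: 15.6
```

>>> apply_moves([
  [[0.03, 0, 0, 0, 0, 0, -1], [0.03, 0, 0, 0, 0, 0, -1], [0.03, 0, 0, 0, 0, 0, -1], [0.03, 0, 0, 0, 0, 0, -1], [0.03, 0, 0, 0, 0, 0, -1], [0, 0, 0, 0, 0, 0, -1]],
])

```text
time_s: 9.85
ee_pos: [506.8, 7.1, 373.8]
ee_rot: [1.276, 1.569, 0.421]
wrist_force: [4.1, 1.0, 1.2]
gripper_width: 15.4
```

>>> apply_moves([
  [[0.02, 0, 0, 0, 0, 0, -1], [0.02, 0, 0, 0, 0, 0, -1], [0, 0, 0, 0, 0, 0, -1]],
])

```text
time_s: 10.1
ee_pos: [506.8, 7.1, 372.8]
ee_rot: [1.256, 1.569, 0.401]
wrist_force: [4.5, 1.8, 2.0]
gripper_width: 15.6
```

```bash
python3 st.py
```

```text
10.1 pos [506.802   7.108 372.827] yaw 41.000911451491646 F [4.537 1.843 1.985] T [ 0.324 -0.889  0.072] w 15.597552338060668
```

>>> apply_moves([
  [[0.02, 0, 0, 0, 0, 0, -1], [0.02, 0, 0, 0, 0, 0, -1], [0, 0, 0, 0, 0, 0, -1]],
])

```text
time_s: 10.35
ee_pos: [506.8, 7.1, 371.8]
ee_rot: [1.25, 1.569, 0.395]
wrist_force: [4.6, 2.3, 1.6]
gripper_width: 15.5
```

>>> apply_moves([
  [[0.02, 0, 0, 0, 0, 0, -1], [0, 0, 0, 0, 0, 0, -1]],
])

```text
time_s: 10.52
ee_pos: [506.8, 7.1, 371.3]
ee_rot: [1.256, 1.569, 0.401]
wrist_force: [5.4, 1.4, 1.7]
gripper_width: 15.9
```

>>> apply_moves([
  [[0.02, 0, 0, 0, 0, 0, -1], [0, 0, 0, 0, 0, 0, -1]],
])

```text
time_s: 10.68
ee_pos: [506.8, 7.1, 371.1]
ee_rot: [1.178, 1.57, 0.323]
wrist_force: [4.6, 1.8, 3.8]
gripper_width: 15.6
```

>>> apply_moves([
  [[0.02, 0, 0, 0, 0, 0, -1], [0, 0, 0, 0, 0, 0, -1]],
])

```text
time_s: 10.85
ee_pos: [506.9, 7.2, 371.1]
ee_rot: [0.948, 1.57, 0.093]
wrist_force: [3.2, 2.5, 6.4]
gripper_width: 15.5
```

>>> apply_moves([
  [[0.01, 0, 0, 0, 0, 0, -1], [0, 0, 0, 0, 0, 0, -1], [0, 0, 0, 0, 0, 0, -1], [0, 0, 0, 0, 0, 0, -1]],
])

```text
time_s: 11.18
ee_pos: [506.9, 7.2, 371.1]
ee_rot: [0.843, 1.57, -0.012]
wrist_force: [2.6, 2.0, 7.1]
gripper_width: 15.5
```

```bash
python3 st.py
python3 - <<'E'
from h import *
for c in ['side']:
    f=grab_frame(c);cv2.imwrite('pics/side4.png',cv2.resize(f['pixels'][170:320,220:400],None,fx=4,fy=4))
E
```

```text
11.1833 pos [506.866   7.202 371.094] yaw 40.99587413814693 F [2.579 2.004 7.067] T [ 0.402 -0.533  0.034] w 15.474179410819216
```

View pics/side4.png

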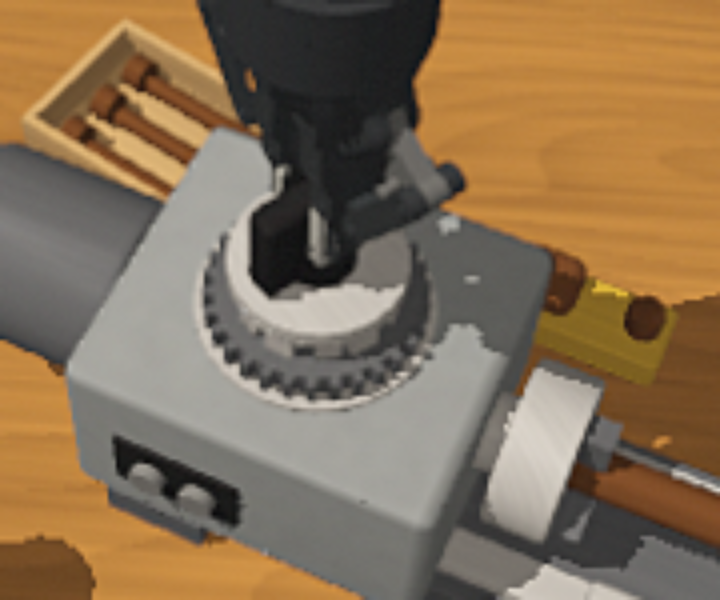

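>>> apply_moves([
  [[-0.015, 0, 0, 0, 0, 0, -1], [0, 0, 0, 0, 0, 0, -1], [0, 0, 0, 0.03, 0, 0, -1], [0, 0, 0, 0.05, 0, 0, -1], [0, 0, 0, 0.05, 0, 0, -1], [0, 0, 0, 0.05, 0, 0, -1], [0, 0, 0, 0, 0, 0, -1]],
], grip_force=60)

```text
time_s: 11.82
ee_pos: [507.0, 7.3, 371.2]
ee_rot: [1.23, 1.569, 0.232]
wrist_force: [4.3, 1.9, 5.3]
gripper_width: 15.2
```

```bash
python3 st.py
```

```text
11.8167 pos [507.012   7.318 371.173] yaw 32.82678715996241 F [4.284 1.915 5.281] T [ 0.454 -0.793 -0.043] w 15.150152906524553
```

>>> apply_moves([
  [[0, 0, 0, 0.05, 0, 0, -1], [0, 0, 0, 0.05, 0, 0, -1], [0, 0, 0, 0.05, 0, 0, -1], [0, 0, 0, 0.05, 0, 0, -1], [0, 0, 0, 0, 0, 0, -1]],
])

```text
time_s: 12.23
ee_pos: [507.2, 7.5, 371.2]
ee_rot: [1.328, 1.568, 0.174]
wrist_force: [5.1, 2.7, 4.6]
gripper_width: 15.1
```

```bash
python3 st.py
```

```text
12.2333 pos [507.194   7.479 371.172] yaw 23.889260013490976 F [5.073 2.696 4.593] T [ 0.44  -0.927  0.132] w 15.08822727064079
```

>>> apply_moves([
  [[0, 0, 0, 0.05, 0, 0, -1], [0, 0, 0, 0.05, 0, 0, -1], [0, 0, 0, 0.05, 0, 0, -1], [0, 0, 0, 0.05, 0, 0, -1], [0, 0, 0, 0.05, 0, 0, -1], [0, 0, 0, 0.05, 0, 0, -1], [0, 0, 0, 0, 0, 0, -1]],
])

```text
time_s: 12.82
ee_pos: [507.5, 7.6, 371.2]
ee_rot: [1.605, 1.567, 0.215]
wrist_force: [6.9, 3.6, 3.4]
gripper_width: 14.9
```

```bash
python3 st.py;  python3 - <<'E'
from h import *
for c in ['side']:
    f=grab_frame(c);cv2.imwrite('pics/side5.png',cv2.resize(f['pixels'][170:320,220:400],None,fx=4,fy=4))
E
```

```text
12.8167 pos [507.509   7.594 371.185] yaw 10.394129425801236 F [6.9   3.561 3.443] T [ 0.432 -1.169  0.111] w 14.932164878816488
```

View pics/side5.png

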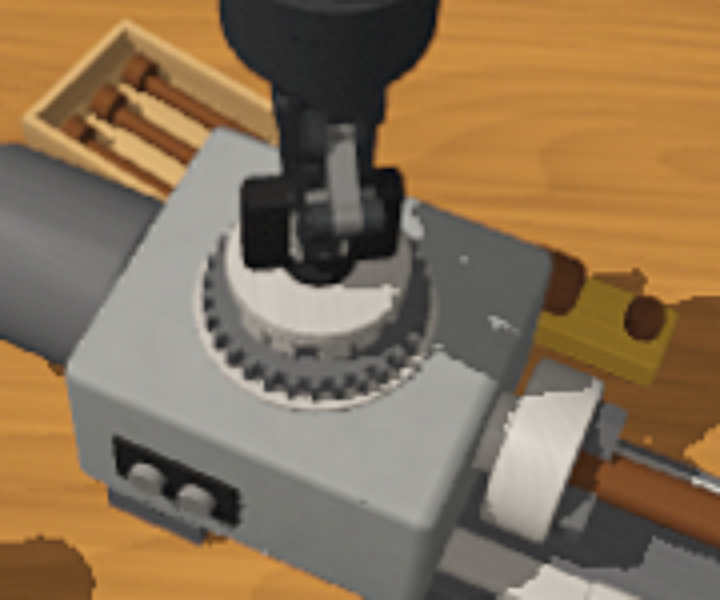

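>>> apply_moves([
  [[0, 0.015, 0, 0.05, 0, 0, -1], [0, 0, 0, 0.05, 0, 0, -1], [0, 0, 0, 0.05, 0, 0, -1], [0, 0, 0, 0.05, 0, 0, -1], [0, 0, 0, 0.05, 0, 0, -1], [0, 0, 0, 0.05, 0, 0, -1], [0, 0, 0, 0.05, 0, 0, -1], [0, 0, 0, 0, 0, 0, -1], [0, 0, 0, 0, 0, 0, -1], [0, 0, 0, 0, 0, 0, -1]],
])

```text
time_s: 13.7
ee_pos: [508.1, 7.6, 371.2]
ee_rot: [1.912, 1.566, 0.248]
wrist_force: [7.9, 3.2, 2.7]
gripper_width: 14.8
```

```bash
python3 st.py;  python3 - <<'E'
from h import *
f=grab_frame('wrist');save(f,'wrist6')
for c in ['scene','side']:
    f=grab_frame(c);save(f,c+'6'); print([(np.array(d['xyz']).round(1).tolist(),round(d['confidence'],2)) for d in finder.search_frame(f,'chuck_jaw')][:2])
E
```

```text
13.7 pos [508.051   7.588 371.174] yaw -5.307100998297234 F [7.925 3.24  2.733] T [ 0.477 -1.162  0.06 ] w 14.75265968758506
[([462.3, -125.6, 108.2], 0.74), ([429.1, 171.3, 62.2], 0.6)]
[([445.9, -123.4, 108.5], 0.87)]
```

View pics/wrist6.png

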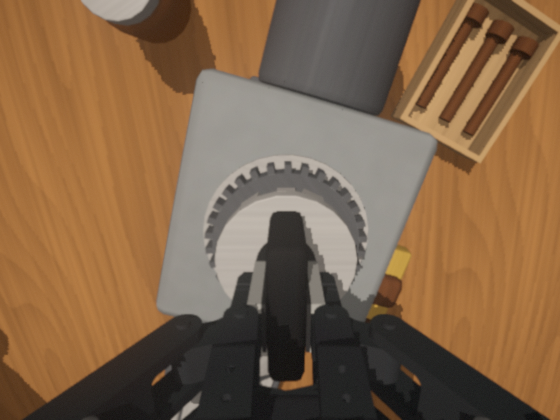

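Run:
```python
from h import *
a=[cv2.resize(cv2.imread(f'pics/side{i}.png')[245:325,320:400],None,fx=5,fy=5,interpolation=cv2.INTER_CUBIC) for i in (0,6)]
cv2.imwrite('pics/cmp.png',np.hstack(a))
```

```text
(no output)
```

View pics/cmp.png

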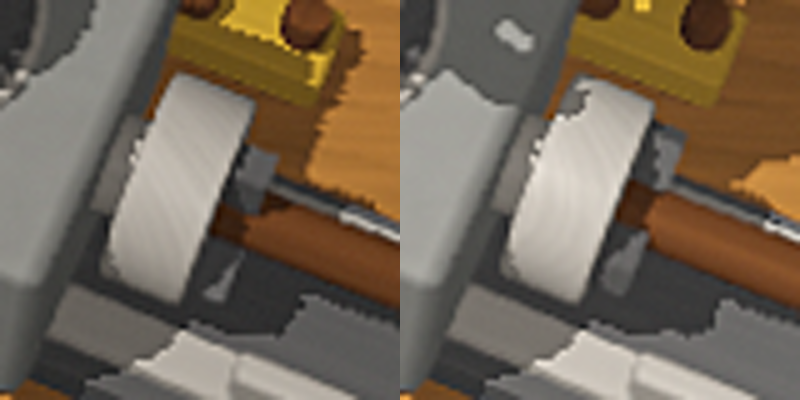

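Run:
```python
from fit import *
f=grab_frame('side');D=cam(f['K'],f['k1'],f['origin'],f['attitude'])
for r in (24,30):
  for yy in (-140,):
    print(r,yy)
    for ph in range(0,360,20):
        a=np.radians(ph); l=np.array([r*np.cos(a),yy]); w=rz(-.374)@l+[507,7]
        u=proj([w[0],w[1],98+r*np.sin(a)],D)[0]; print(ph,((u-[320,245])*5).round(0),end=' ')
    print()
# find where chuck axis/face is
for yy in (-105,-125,-140):
    w=rz(-.374)@np.array([0,yy])+[507,7]; print(yy,(proj([w[0],w[1],98],D)[0]-[320,245])*5)
```

```text
24 -140
0 [272. 165.] 20 [275. 157.] 40 [275. 157.] 60 [272. 165.] 80 [266. 180.] 100 [258. 200.] 120 [248. 223.] 140 [239. 246.] 160 [232. 265.] 180 [226. 279.] 200 [224. 286.] 220 [224. 285.] 240 [228. 276.] 260 [234. 261.] 280 [242. 242.] 300 [250. 220.] 320 [259. 199.] 340 [266. 180.] 
30 -140
0 [277. 151.] 20 [281. 142.] 40 [281. 141.] 60 [277. 150.] 80 [270. 169.] 100 [260. 194.] 120 [248. 223.] 140 [237. 252.] 160 [227. 277.] 180 [220. 294.] 200 [217. 302.] 220 [218. 301.] 240 [222. 290.] 260 [230. 271.] 280 [240. 247.] 300 [251. 220.] 320 [261. 193.] 340 [271. 169.] 
-105 [154.448 182.152]
-125 [208.567 204.513]
-140 [249.481 221.384]
```

>>> apply_moves([
  [[0, 0, 0, 0, 0, 0, -0.4], [0, 0, 0, 0, 0, 0, 0], [0, 0, 0, 0, 0, 0, 0.5], [0, 0, 0, 0, 0, 0, 1], [0, 0, 0, 0, 0, 0, 1], [0, 0, 0, 0, 0, 0, 1], [0, 0, 0, 0, 0, 0, 1], [0, 0, 0, 0, 0, 0, 1], [0, 0, 0, 0, 0, 0, 1]],
], grip_force=20)

```text
time_s: 14.75
ee_pos: [506.8, 6.9, 370.3]
ee_rot: [-1.045, 1.571, -2.709]
wrist_force: [0.8, 0.8, 0.1]
gripper_width: 85.3
```

>>> apply_moves([
  [[-0.2, 0, 0, 0, 0, 0, 1], [-0.4, 0, 0, 0, 0, 0, 1], [-0.6, 0, 0, 0, 0, 0, 1], [-0.6, 0, 0, 0, 0, 0, 1], [-0.6, 0, 0, 0, 0, 0, 1], [-0.6, 0, 0, 0, 0, 0, 1], [-0.6, 0, 0, 0, 0, 0, 1], [-0.6, 0, 0, 0, 0, 0, 1], [-0.6, 0, 0, 0, 0, 0, 1], [0, 0, 0, 0, 0, 0, 1], [0, 0, 0, 0, 0, 0, 1]],
])

```text
time_s: 15.67
ee_pos: [507.1, 7.2, 491.9]
ee_rot: [1.565, 1.567, -0.099]
wrist_force: [0.1, 0.4, -0.3]
gripper_width: 85.5
```

```bash
python3 st.py;  python3 - <<'E'
from h import *
fs=[]
for c in ['wrist','side','scene']:
    f=grab_frame(c);save(f,c+'7');fs.append(f['pixels'])
    print(c,[(q,np.array(d['xyz']).round(1).tolist(),round(d['confidence'],2)) for q in ['knob_grip','block_plane','peg_tray','varnish_jar'] for d in finder.search_frame(f,q)[:1]])
cv2.imwrite('pics/f7.png',np.vstack([np.hstack([cv2.resize(fs[0],(400,300)),cv2.resize(fs[1],(400,300))]),np.hstack([cv2.resize(fs[2],(400,300)),cv2.resize(cv2.imread('pics/scene0.png'),(400,300))])]))
E
```

```text
15.6667 pos [507.121   7.196 491.885] yaw -5.354584780000909 F [ 0.144  0.402 -0.298] T [ 0.005 -0.012 -0.001] w 85.52151727652527
wrist [('knob_grip', [506.3, 10.1, 176.4], 0.89), ('block_plane', [602.1, -112.2, 28.1], 0.72), ('peg_tray', [695.0, 100.5, 11.3], 0.61), ('varnish_jar', [419.3, 172.7, 85.5], 0.58)]
side [('knob_grip', [502.8, 8.8, 191.3], 0.8), ('block_plane', [581.4, -144.6, 24.7], 0.59), ('peg_tray', [705.0, 107.3, 15.4], 0.94), ('varnish_jar', [399.9, 171.7, 88.7], 0.61)]
scene [('knob_grip', [517.7, 3.8, 188.8], 0.81), ('block_plane', [604.2, -120.1, 23.3], 0.71), ('peg_tray', [685.0, 100.6, 16.5], 0.88), ('varnish_jar', [429.4, 170.2, 62.1], 0.83)]
```

View pics/f7.png

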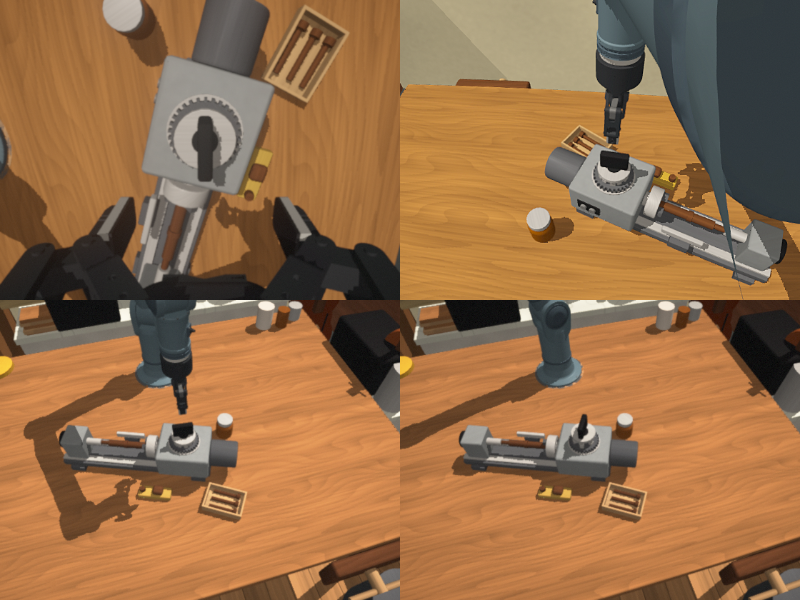

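Run:
```python
from h import *
a=[cv2.resize(cv2.imread(f'pics/side{i}.png')[205:285,260:340],None,fx=5,fy=5,interpolation=cv2.INTER_CUBIC) for i in (6,7)]
cv2.imwrite('pics/cmp2.png',np.hstack(a))
```

```text
(no output)
```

View pics/cmp2.png

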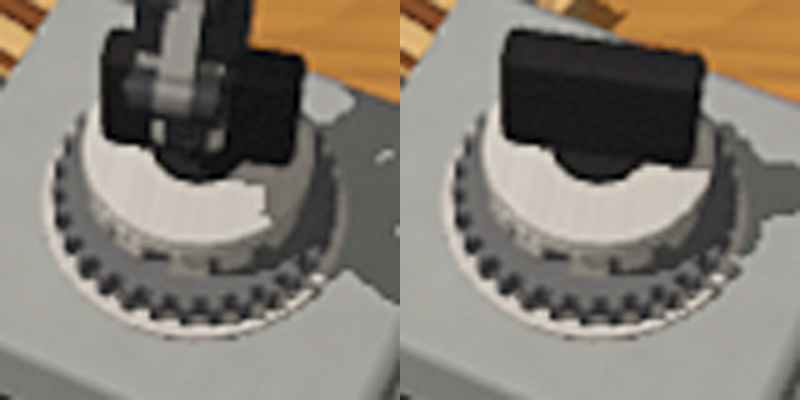

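The knob's height and angle look the same before and after I let go, so it stayed home.

```bash
python3 -c "
from h import *
print(hand_in())"
```

```text
the job is handed in; nothing more can be done
None
```

I put the lathe into low gear, turned the chuck with the knob, let go and handed the job in at about 16 s. No verdict came back.

- **Meshing:** I gripped the bar handle and eased it down until the teeth met, at about 10 N on the wrist. I then turned the knob about 22° clockwise until the teeth dropped in. It went down without resistance and met the stop 10.0 mm below where the teeth first met, as the dimensions say it should. The vertical force on the wrist peaked at about 10.4 N in the readings.
- **Turning:** I turned the knob about 46° further in the same direction. Before-and-after side pictures show the chuck jaws moved by roughly 40°, which fits 46° less some play in the teeth.
- **Last checks:** After I opened the gripper and lifted it clear, the knob looked the same height and angle in the side picture as when held. The wrist force was near zero. The jar, plane and tray look where they were in the scene pictures, and the finder put the plane and tray within about 3 mm of their first positions. It had missed the jar at the start, so I have only the picture for that.
- **Disagreements:** The finder's chuck jaw point barely moved, because it marks the visible surface, so I judged the chuck's turn from the jaw pictures. My first estimate of the knob's position was about 4 mm off the wrist camera's, so I used mainly the wrist camera's.

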